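# Load a sample and free the stuck photometer carriage

## Robot

A 7-joint arm with a two-finger parallel gripper is mounted at the origin on the work surface. World frame = base frame: x ahead of the robot, y to its left, z up, the work surface at z = 0. Lengths are in mm, angles in rad, forces in N, time in s.
With the tool pointing down it reaches from about 400 to 875 mm from the base axis. Payload 4.4 kg.
Tool frame: the origin (TCP) lies midway between the tips of the shut fingers; the grasp point (between the pads) lies 19 mm behind it; z points along the fingers, y is the direction in which the jaws open and shut (so a half turn about z gives the same grasp; the last joint's range is limited). The gripper opens to 85 mm and grips with 20 to 120 N. Pads are 22 mm wide; open, the fingers measure 114 mm over their backs; the gripper's body (76 mm by 85 mm) begins 54 mm behind the grasp point. The pads swing forward as they close: fully open they stand 13 mm farther back than shut.
Start: joints at [-1.198, 0.628, 0.038, 1.517, -0.027, 0.996, -0.02], TCP at [276.134, 588.445, 231.313] pointing down, gripper open.
Joint ranges: [-3.06, 3.06], [-0.37, 2.12], [-1.25, 1.32], [0.18, 2.47], [-1.1, 4.24], [0.23, 1.98], [-2.94, 2.94]. Speed limits (rad/s): [2.57, 2.57, 3.14, 3.14, 3.14, 3.14, 3.14].

## Interface

Orientations are given as [roll, pitch, yaw] about the fixed x, y, z axes, in that order (R = Rz(yaw) Ry(pitch) Rx(roll)).
In Python, from cell import * gives the robot as it stands. The module is installed in compiled form; this text tells all that it offers.
- The arm moves only by the tool move_arm, never from a script. Its argument "series" is a list of rows, each a list of 2 entries, a list of its own where there are three numbers: the shift along the tool's x, y, z in m, then the turn about the tool's z in rad. In form: [[[x, y, z], yaw], ...]. A call has 1 to 5 rows; each row is the pose to reach, as a shift and turn from the pose measured when the call began, along the tool's axes at that moment; what a row does not reach only later rows make up. A row lasts 1/8 s, in which the tool goes at most 62.5 mm and 10.7 degrees, less where a joint would pass 70% of its speed; a pose out of reach is approached as far as the arm can. A call with a gripper value outside its range is refused whole. "claw" is the opening, from 0 (shut) to 1 (fully open), set as the call begins (left out, the last holds). The fingers move at their own pace and stop on an object; the grip force is fixed at half the most. Time passes only in rows, so rows that repeat a pose let the fingers close. It gives the time, the measured TCP pose, the force and the opening at its end, in the units of the state.
- read_state(): the state, without advancing time (a new reading comes with each control period).
- get_image(name): name is "side" or "top"; returns the picture (480x640x3 uint8, blue, green, red); there is no depth.
- camera_model(name): a dict with "fov_y" (degrees; the focal length in pixels is half the picture's height over the tangent of half this angle, whatever the lens; pixels are square), "cx", "cy" (the principal point, pixels), "k1" (the pictures are not rectified: a ray, as slopes to the right and down, at radius r is drawn at 1 + k1 r^2 times it, then the intrinsics apply), "pose" (4x4, takes a point from camera to world coordinates). Camera axes: x right, y down, z forward; pixel columns grow to the right and rows downward; lengths in mm; the calibration is good to about 2 mm. A picture is of the moment at which its call begins. camera_model takes no time and is no camera call.
- finish_job(): hands the job in, once; it reports no verdict.
The state is a dict: "clock": time; "qpos": joint angles; "qd": joint speeds; "tau": joint torques, N m; "eef_pos": TCP position; "tool_rot": TCP orientation; "force": force on the tool from outside, world axes, zero at the start; "torque": the same for the moment, N m; "width": finger opening in mm.
Only numpy, scipy, OpenCV 4.12 (cv2) and the standard library are available. Lean on these libraries where they do the work, as an engineer would, in place of code of your own. Each camera call takes 0.05 s, during which the arm holds its last target. There are 200 camera calls.

## Task

Set the small amber sample jar gently upright in the round cup of the photometer's sliding carriage and let go of it. The carriage is stuck on its rail: push it slowly into the hood until it breaks free, then on until it is fully home on the end stop hidden inside the hood, without jerking it forward or ramming the stop. Leave the other bottles and glassware alone, and let go of everything at the end.

Things in the scene. Friction and masses are not known exactly. Their poses are not given: they have to be found in the camera images.
- sample_jar: Small amber glass jar with a flat white screw cap, 44 mm diameter, 65 mm tall, 0.12 kg, standing on the bench in front of the rail. Origin: centre of its underside, z up along the jar. It is the shortest of the three vessels standing there in a row about 130 mm apart; they may have changed places.
- rail: Photometer fixed to the bench: aluminium rail 70 wide, 440 long, 30 mm high, its far end under a grey hood (150 wide, 190 long, 136 tall; mouth 130 wide, 126 high, far end closed). Origin on the bench at mid-rail; y along the rail into the hood, x across, z up; mouth at y = +45 mm. Inside the hood, at a place that differs each time and cannot be seen, is the end stop.
- carriage (a joint): Position along the rail (m) of the carriage (grey deck 90 x 180 mm with cup and push plate), growing into the hood; starts at 0 to 0.003. After at most 4 mm of slack it is stuck: it takes 8 to 20 N, dragging stiffly until, somewhere from 0.01 to 0.04, it suddenly breaks free and runs at about 4 N. It stays where left. It meets the stop from 0.11 to 0.17. Over 0.2 m/s is a jerk.
- cup (a point): Centre of the floor of the carriage's cup: an aluminium ring of 52 mm inner and 62 mm outer diameter, 18 mm high, standing on the deck of the carriage, its floor 44 mm above the bench. Turns with the rail (y into the hood). The jar stands in it with 4 mm of play all round.
- push_plate (a point): Middle of the upper edge of the rear face (away from the hood) of the carriage's upright black push plate: 50 mm wide across the rail, 10 thick along it, rising from the deck to 109 mm above the bench, 120 mm behind the cup's centre. Push along +y of this frame (the rail's y). The grey deck (34 to 44 mm above the bench) reaches 15 mm behind this face.
- home_switch (a joint): Sprung pin of the end stop, inside the hood: 0 while free; the front edge of the carriage's deck presses it over its last 6 mm (under 1 N); 0.006 when the carriage is solidly on the stop's face, fully home; the rubber behind it then yields 1 mm per 4 N. The carriage's friction keeps it there when let go. Over 25 N on the stop is ramming.
- reagent: White plastic reagent bottle, 64 mm diameter, 170 mm tall, in the row with the sample jar. Origin: centre of its underside. Leave it alone.
- beaker: Empty glass beaker, 66 mm diameter, 85 mm tall, in the row with the sample jar. Origin: centre of its underside. Leave it alone.
Mind the look-alikes: they are no part of the job. Leave any yellow look-alike of the sample_jar alone.

How it is judged:
By the outcome, as a careful person would: the job done as asked, in the order asked, and still so for the second after the job is handed in, with the robot touching nothing.
It also fails if it takes over 62 s, if anything falls off the work surface, if the arm or the gripper's body presses on something with over 40 N, if the wrist force passes 120 N, or if a joint passes its speed limit or range.

## Working session

There is one attempt and no reset: what is moved stays moved. The work goes in short steps, Python scripts to look and compute and a tool call to move; the robot and the scene stay as the last step left them, time stands still between calls to the robot, and variables do not carry over. Pictures are saved under pics/ and viewed, about 8 in all and at most 12, crops included, and the job is handed in when it is done.

Besides the shell and the picture viewer there is one more tool, called after ">>>" by a JSON object that holds its "fn" and its "kwargs". move_arm: Moves the arm, as the interface text tells. Its arguments: {"type":"object","properties":{"series":{"type":"array"},"claw":{"type":"number"}},"required":["series"]}

```bash
mkdir -p pics; cat > h.py <<'E'
from cell import *
import numpy as np, cv2
from scipy.spatial.transform import Rotation as R
def K(n):
    m=camera_model(n); f=240/np.tan(np.radians(m['fov_y'])/2)
    return m,f
def ray(n,u,v):
    m,f=K(n); d=np.array([(u-m['cx'])/f,(v-m['cy'])/f]); p=d.copy()
    for _ in range(30): p=d/(1+m['k1']*(p@p))
    T=np.array(m['pose']); return T[:3,3],T[:3,:3]@np.array([*p,1])
def atz(n,u,v,z):
    o,d=ray(n,u,v); return o+d*(z-o[2])/d[2]
def proj(n,P):
    m,f=K(n); T=np.array(m['pose']); c=T[:3,:3].T@(np.asarray(P,float)-T[:3,3]); p=c[:2]/c[2]
    p=p*(1+m['k1']*(p@p)); return p*f+[m['cx'],m['cy']]
def tool(dw):
    s=read_state(); return R.from_euler('xyz',s['tool_rot']).as_matrix().T@np.asarray(dw,float)
E
python3 - <<'E'
from h import *
for n in ('top','side'):
    cv2.imwrite(f'pics/{n}1.png',get_image(n)); print(camera_model(n))
print(read_state())
E
```

```text
{'fov_y': 57.028602854782605, 'cx': 322.64527026828813, 'cy': 232.05172412806135, 'k1': -0.09298277993459893, 'pose': array([[-1.96847576e-02, -9.84870453e-01,  1.72170556e-01,
         3.41353441e+02],
       [-9.99736521e-01,  1.73557884e-02, -1.50221265e-02,
        -8.31720962e+01],
       [ 1.18066928e-02, -1.72420900e-01, -9.84952606e-01,
         9.29693034e+02],
       [ 0.00000000e+00,  0.00000000e+00,  0.00000000e+00,
         1.00000000e+00]])}
{'fov_y': 52.24157471394767, 'cx': 323.3270676613238, 'cy': 238.43086663158724, 'k1': -0.024722773416706832, 'pose': array([[ 8.27064259e-01, -3.75251490e-01,  4.18510490e-01,
         1.07374138e+02],
       [-5.62088350e-01, -5.45985510e-01,  6.21253981e-01,
        -6.50265612e+02],
       [-4.62581873e-03, -7.49056835e-01, -6.62489592e-01,
         6.78780546e+02],
       [ 0.00000000e+00,  0.00000000e+00,  0.00000000e+00,
         1.00000000e+00]])}
{'clock': 0.1, 'qpos': array([-1.19779754,  0.6292387 ,  0.03846018,  1.51828392, -0.02697314,
        0.9962786 , -0.01998859]), 'qd': array([-0.00029715, -0.00097011,  0.00135316, -0.00242276, -0.00100112,
        0.00048406, -0.0004104 ]), 'tau': array([ 3.19506165e-03, -5.64527893e+01,  1.23075932e+00, -1.93974352e+01,
        1.13489651e-02,  5.38164546e-03, -1.52322724e-05]), 'eef_pos': array([275.90399581, 587.91962753, 230.48591339]), 'tool_rot': array([-3.13990311e+00,  4.79798457e-05,  2.70280710e+00]), 'force': array([-0.43395635, -0.20476135,  0.62126665]), 'torque': array([-0.00177672,  0.00397365, -0.00155545]), 'width': 85.32209183642837}
```

View pics/top1.png

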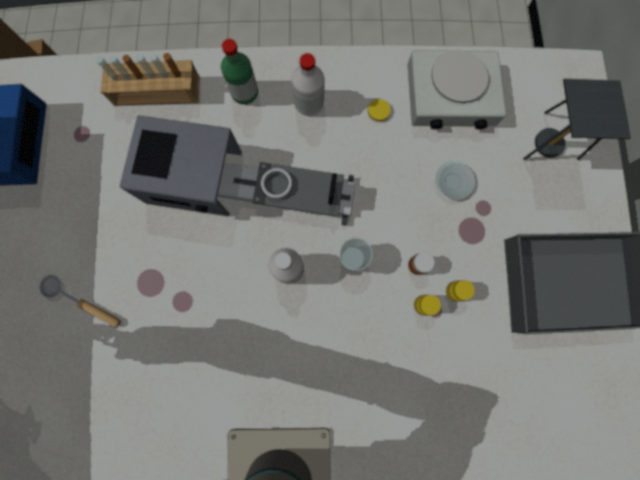

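View pics/side1.png

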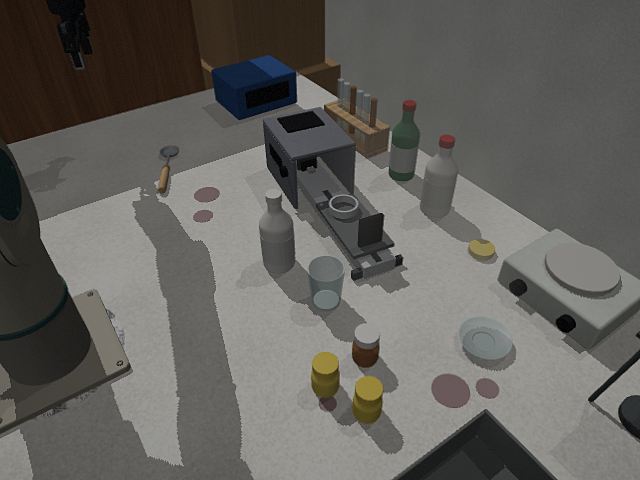

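The top view shows the candidates. The amber jar with a white cap is at (421,264), or (366,345) in the side view. The yellow look-alikes are at (461,290) and (428,305), the beaker at (355,256) and the reagent at (286,264). The rail runs from (350,200) to the hood at about (180,165), with the cup at (276,183). I'll choose the white-capped amber jar and check it close up.

```bash
python3 - <<'E'
from h import *
t=cv2.imread('pics/top1.png');s=cv2.imread('pics/side1.png')
def c(i,u,v,w,h,k):return cv2.resize(i[v:v+h,u:u+w],None,fx=k,fy=k,interpolation=cv2.INTER_CUBIC)
a=np.hstack([c(t,220,150,150,80,4),c(t,395,240,50,80,4)])
b=np.hstack([c(s,290,170,130,70,4),c(s,335,310,70,70,4)])
o=np.zeros((600,800,3),np.uint8);o[:320]=a;o[320:]=b
cv2.imwrite('pics/c1.png',o)
E
```

```text
(no output)
```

View pics/c1.png

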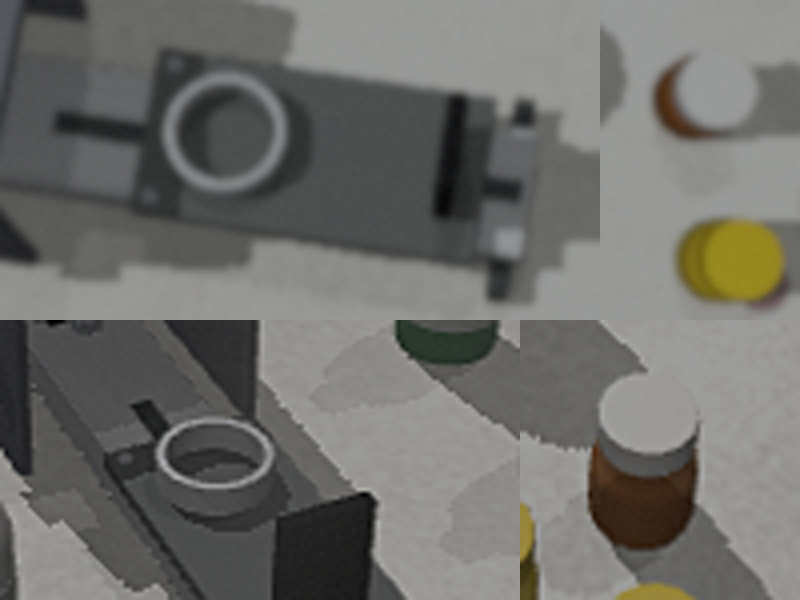

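```bash
python3 - <<'E'
from h import *
T=lambda x,y:(220+x/4,150+y/4)
print('jar',atz('top',424,262.8,65),atz('side',367.2,333.2,65))
print('cup',atz('top',276.3,182.9,62),atz('side',343.8,203.3,62))
print('pp',atz('side',370.7,216.7,109))
for a,b in(((165,50),(495,98)),((135,210),(470,262))):
    A=atz('top',*T(*a),44);B=atz('top',*T(*b),44);d=A-B;print(A,B,np.linalg.norm(d),np.degrees(np.arctan2(d[1],d[0])))
for n,a,z in(('reagent',(282,258),170),('beaker',(355,250),85)):print(n,atz('top',*a,z))
print('plate',[atz('top',*T(*p),109) for p in((465,96),(450,217),(447,94),(433,215))])
E
```

```text
jar [ 427.19407547 -295.73821047   65.        ] [ 426.370344   -297.09951579   65.        ]
cup [596.24972568  -4.06803503  62.        ] [593.62913997  -5.09834139  62.        ]
pp [ 573.6147173  -115.40286252  109.        ]
[646.59284891  29.23344854  44.        ] [ 617.3748081  -143.14737329   44.        ] 174.83947392111267 80.37996449450658
[560.50737351  44.10930337  44.        ] [ 530.08198529 -127.81264589   44.        ] 174.59341592797034 79.96415596513243
reagent [429.86918739 -23.62498319 170.        ]
beaker [ 452.73597597 -157.81932392   85.        ]
plate [array([ 598.343631  , -124.25191521,  109.        ]), array([ 538.33534751, -115.55540592,  109.        ]), array([ 599.48535417, -115.56712185,  109.        ]), array([ 539.45042008, -107.46488118,  109.        ])]
```

>>> {"fn": "move_arm", "kwargs": {"series": [[[-0.05, -0.034, 0], 0.14], [[-0.1, -0.067, 0], 0.28], [[-0.15, -0.1, 0], 0.42], [[-0.2, -0.134, 0], 0.56], [[-0.25, -0.168, 0], 0.7]], "claw": 1}}

```text
clock: 0.72
eef_pos: [431.4, 327.8, 230.6]
tool_rot: [-3.14, 0.001, 1.998]
force: [1.1, 0.7, 0.7]
width: 85.5
```

```bash
cat >> h.py <<'E'
def to(x,y,z,ang=None):
    s=read_state(); M=R.from_euler('xyz',s['tool_rot']).as_matrix(); p=s['eef_pos']
    print('t',round(s['clock'],2),'pos',p.round(1),'F',s['force'].round(1),'w',round(s['width'],1),'jaw',round(np.degrees(np.arctan2(M[1,1],M[0,1])),1),'tilt z',M[:,2].round(3))
    print('shift m',(M.T@(np.array([x,y,z])-p)/1000).round(4), 'turn', None if ang is None else round(-np.radians((ang-np.degrees(np.arctan2(M[1,1],M[0,1]))+180)%360-180),3) if False else (None if ang is None else round(-np.radians((ang-np.degrees(np.arctan2(M[1,1],M[0,1]))+180)%360-180 ),3)))
E
sed -i '$d' h.py; cat >> h.py <<'E'
    j=np.degrees(np.arctan2(M[1,1],M[0,1])); t=0 if ang is None else -np.radians((ang-j+180)%360-180)
    print('shift m',(M.T@(np.array([x,y,z])-p)/1000).round(4),'turn',round(t,3))
E
python3 -c "
from h import *
to(460,50,230,-10)
print([atz('top',461,290,65),atz('top',428,305,65)], 'hood mouth', atz('top',235,128,136),atz('top',217,212,136))"
```

```text
t 0.72 pos [431.4 327.8 230.6] F [1.1 0.7 0.7] w 85.5 jaw 24.5 tilt z [-0.001 -0.002 -1.   ]
shift m [-0.2646 -0.0892  0.0011] turn 0.602
[array([ 371.76592205, -366.75409616,   65.        ]), array([ 344.35021904, -299.1442609 ,   65.        ])] hood mouth [685.37794278  68.63018627 136.        ] [521.04893062  98.74981679 136.        ]
```

>>> {"fn": "move_arm", "kwargs": {"series": [[[-0.053, -0.018, 0], 0.12], [[-0.106, -0.036, 0], 0.24], [[-0.159, -0.054, 0], 0.36], [[-0.212, -0.072, 0], 0.48], [[-0.265, -0.09, 0], 0.6]]}}

```text
clock: 1.35
eef_pos: [459.3, 47.7, 231.0]
tool_rot: [-3.141, 0.002, 1.395]
force: [1.3, 0.1, 0.1]
width: 85.4
```

```bash
python3 -c "
from h import *
to(465,-200,220,-50)"
```

```text
t 1.35 pos [459.3  47.7 231. ] F [1.3 0.1 0.1] w 85.4 jaw -10.1 tilt z [-0.001 -0.002 -1.   ]
shift m [-0.2429  0.049   0.0114] turn 0.697
```

>>> {"fn": "move_arm", "kwargs": {"series": [[[-0.048, 0.01, 0], 0.14], [[-0.097, 0.02, 0], 0.28], [[-0.146, 0.03, 0], 0.42], [[-0.195, 0.04, 0], 0.56], [[-0.243, 0.049, 0], 0.7]]}}

```text
clock: 1.98
eef_pos: [464.9, -201.5, 231.3]
tool_rot: [3.141, 0.002, 0.69]
force: [0.8, -0.1, 0.4]
width: 85.3
```

```bash
python3 -c "
from h import *
to(427,-296.5,110,-60)"
```

```text
t 1.98 pos [ 464.9 -201.5  231.3] F [ 0.8 -0.1  0.4] w 85.3 jaw -50.4 tilt z [-0.001 -0.001 -1.   ]
shift m [-0.0895  0.0491  0.1215] turn 0.167
```

Go above the jar at z≈110, horizontal first, then look.

>>> {"fn": "move_arm", "kwargs": {"series": [[[-0.045, 0.025, 0.02], 0.08], [[-0.09, 0.049, 0.04], 0.167], [[-0.09, 0.049, 0.08], 0.167], [[-0.09, 0.049, 0.12], 0.167], [[-0.09, 0.049, 0.122], 0.167]]}}

```text
clock: 2.6
eef_pos: [424.7, -295.4, 107.2]
tool_rot: [-3.137, 0.004, 0.523]
force: [-0.3, 0.3, 0.5]
width: 85.5
```

```bash
python3 - <<'E'
from h import *
to(427,-296.5,27,-60)
t=get_image('top');s=get_image('side')
P=read_state()['eef_pos']; ut,us=proj('top',P),proj('side',P);print(ut,us)
def c(i,u,v,w,h,k):return cv2.resize(i[v:v+h,u:u+w],None,fx=k,fy=k,interpolation=cv2.INTER_CUBIC)
o=np.hstack([c(t,370,200,100,150,4),c(s,310,250,100,150,4)])
cv2.imwrite('pics/c2.png',o)
E
```

```text
t 2.6 pos [ 424.7 -295.4  107.2] F [-0.3  0.3  0.5] w 85.5 jaw -60.0 tilt z [-0.006  0.002 -1.   ]
shift m [0.0018 0.0025 0.0802] turn -0.001
[430.32009754 260.63256801] [368.92304508 314.4995324 ]
```

View pics/c2.png

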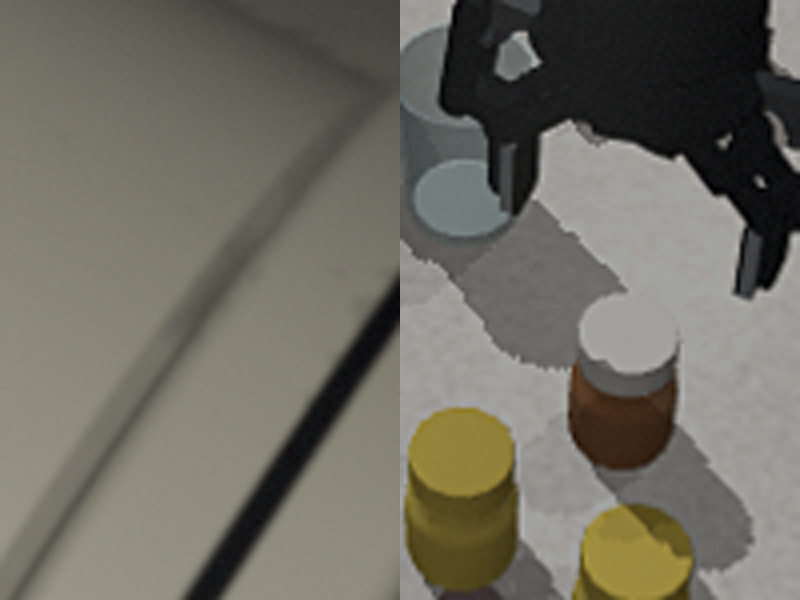

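The side crop shows both fingertips at about (512,210) and (745,295), straddling the jar's cap at (628,330). The jaw is well centred, and the top view is blocked by the arm. I'll go down.

>>> {"fn": "move_arm", "kwargs": {"series": [[[0.001, 0.001, 0.025], 0], [[0.002, 0.002, 0.05], 0], [[0.002, 0.002, 0.07], 0], [[0.002, 0.002, 0.08], 0], [[0.002, 0.002, 0.08], 0]]}}

```text
clock: 3.32
eef_pos: [429.7, -298.1, 30.5]
tool_rot: [3.14, 0.001, 0.524]
force: [-0.0, -0.2, 0.4]
width: 85.3
```

>>> {"fn": "move_arm", "kwargs": {"series": [[[0, 0, 0], 0], [[0, 0, 0], 0], [[0, 0, 0], 0], [[0, 0, 0], 0], [[0, 0, 0], 0]], "claw": 0}}

```text
clock: 3.95
eef_pos: [429.9, -297.9, 31.6]
tool_rot: [3.14, 0.0, 0.523]
force: [-1.5, 2.3, 10.0]
width: 39.5
```

```bash
python3 -c "
from h import *
to(427,-296.5,27,-60)"
```

```text
t 3.95 pos [ 429.9 -297.9   31.6] F [-1.5  2.3 10. ] w 39.5 jaw -60.0 tilt z [ 0.001 -0.001 -1.   ]
shift m [-0.0018 -0.0027  0.0046] turn -0.0
```

>>> {"fn": "move_arm", "kwargs": {"series": [[[0, 0, -0.005], 0], [[0, 0, -0.02], 0], [[0, 0, -0.04], 0], [[0, 0, -0.06], 0], [[0, 0, -0.06], 0]]}}

```text
clock: 4.58
eef_pos: [430.8, -298.6, 93.3]
tool_rot: [3.137, -0.001, 0.524]
force: [0.2, 0.2, -0.6]
width: 39.1
```

```bash
python3 - <<'E'
from h import *
to(465,-200,230,-50)
s=get_image('side')
cv2.imwrite('pics/c3.png',cv2.resize(s[220:370,300:450],None,fx=4,fy=4,interpolation=cv2.INTER_CUBIC))
E
```

```text
t 4.58 pos [ 430.8 -298.6   93.3] F [ 0.2  0.2 -0.6] w 39.1 jaw -60.0 tilt z [ 0.003 -0.004 -1.   ]
shift m [ 0.0791 -0.0676 -0.1369] turn -0.174
```

View pics/c3.png

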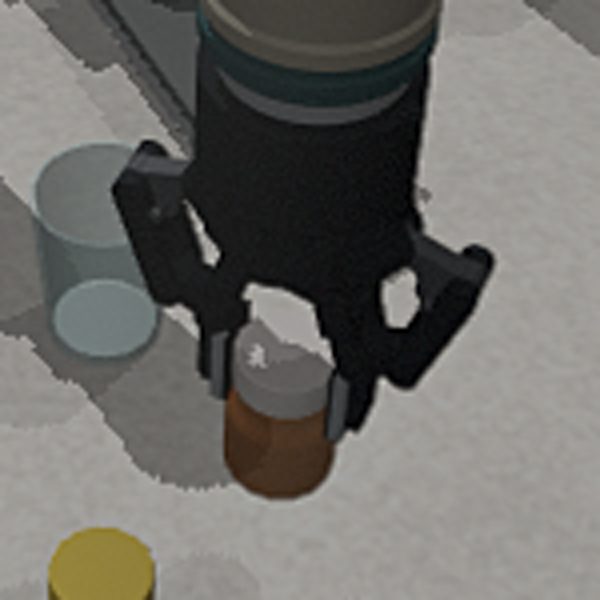

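The jar is held by its cap at (283,370) in the crop, upright between the pads. I'll raise it, then carry it toward the cup.

>>> {"fn": "move_arm", "kwargs": {"series": [[[0, 0, -0.03], 0], [[0, 0, -0.06], 0], [[0, 0, -0.085], 0], [[0, 0, -0.1], 0], [[0, 0, -0.1], 0]]}}

```text
clock: 5.25
eef_pos: [430.4, -297.8, 192.5]
tool_rot: [3.138, -0.001, 0.524]
force: [-0.1, 0.5, -2.4]
width: 39.0
```

```bash
python3 -c "
from h import *
to(595,-4.6,190,-9.8)"
```

```text
t 5.25 pos [ 430.4 -297.8  192.5] F [-0.1  0.5 -2.4] w 39.0 jaw -60.0 tilt z [ 0.003 -0.003 -1.   ]
shift m [ 0.2892 -0.1715  0.0022] turn -0.876
```

>>> {"fn": "move_arm", "kwargs": {"series": [[[0.015, -0.009, 0], -0.05], [[0.05, -0.03, 0], -0.16], [[0.09, -0.053, 0], -0.28], [[0.13, -0.077, 0], -0.4], [[0.17, -0.101, 0], -0.52]]}}

```text
clock: 5.88
eef_pos: [527.3, -122.0, 191.1]
tool_rot: [3.14, 0.001, 1.051]
force: [0.1, -0.0, -1.1]
width: 39.3
```

```bash
python3 -c "
from h import *
to(595,-4.6,190,-9.8)"
```

```text
t 5.88 pos [ 527.3 -122.   191.1] F [ 0.1 -0.  -1.1] w 39.3 jaw -29.8 tilt z [ 0.001 -0.001 -1.   ]
shift m [0.1355 0.0004 0.001 ] turn -0.349
```

>>> {"fn": "move_arm", "kwargs": {"series": [[[0.04, 0, 0], -0.1], [[0.08, 0, 0], -0.2], [[0.115, 0, 0], -0.3], [[0.136, 0, 0], -0.35], [[0.136, 0, 0.001], -0.35]]}}

```text
clock: 6.5
eef_pos: [594.8, -1.9, 189.1]
tool_rot: [-3.141, 0.001, 1.404]
force: [-0.3, -1.7, -1.2]
width: 39.0
```

>>> {"fn": "move_arm", "kwargs": {"series": [[[0, 0, 0.02], 0], [[0, 0, 0.045], 0], [[0, 0, 0.065], 0], [[0, 0, 0.078], 0], [[0, 0, 0.078], 0]]}}

```text
clock: 7.12
eef_pos: [593.7, -3.2, 110.3]
tool_rot: [-3.139, 0.002, 1.402]
force: [0.0, 0.0, -0.9]
width: 39.3
```

```bash
python3 - <<'E'
from h import *
to(595,-4.6,110,-9.8)
P=read_state()['eef_pos'];print(proj('side',P),proj('side',[P[0],P[1],P[2]-31]),proj('side',[595,-4.6,62]))
s=get_image('side'); t=get_image('top')
a=cv2.resize(s[120:270,270:420],None,fx=4,fy=4,interpolation=cv2.INTER_CUBIC)
b=cv2.resize(t[120:270,255:305],None,fx=4,fy=4)
cv2.imwrite('pics/c4.png',np.hstack([a,b]))
E
```

```text
t 7.12 pos [593.7  -3.2 110.3] F [ 0.   0.  -0.9] w 39.3 jaw -9.7 tilt z [-0.003 -0.001 -1.   ]
shift m [-0.0012  0.0015  0.0003] turn 0.003
[343.81425577 183.65682472] [343.46716973 196.1037747 ] [344.19414582 202.95111171]
```

View pics/c4.png

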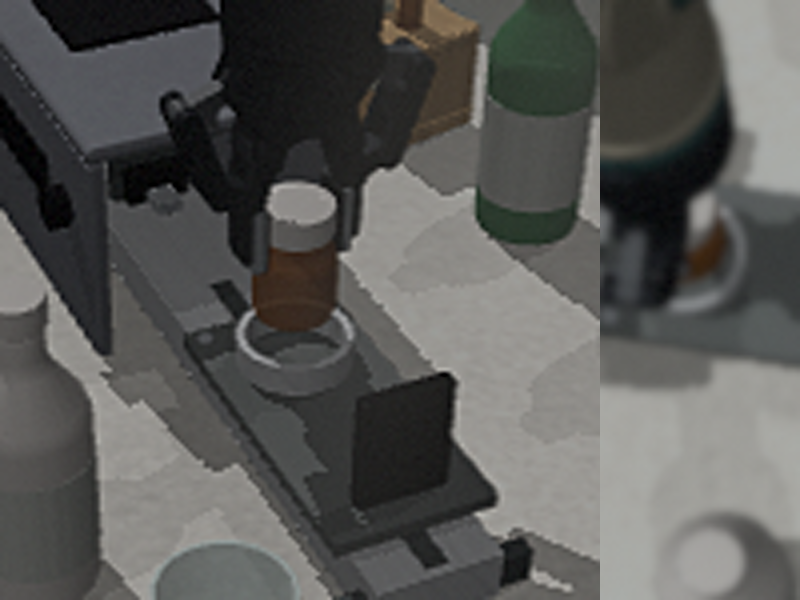

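In the side crop the jar hangs upright. Its axis is at x≈295 and the ring's centre is at (296,335), so the jar is centred over the cup. I'll lower it with small corrections.

>>> {"fn": "move_arm", "kwargs": {"series": [[[-0.001, 0.001, 0.005], 0], [[-0.001, 0.001, 0.012], 0], [[-0.001, 0.001, 0.019], 0], [[-0.001, 0.001, 0.025], 0], [[-0.001, 0.001, 0.027], 0]]}}

```text
clock: 7.85
eef_pos: [595.5, -3.8, 83.9]
tool_rot: [-3.141, 0.001, 1.403]
force: [-0.6, 0.3, -1.5]
width: 39.2
```

```bash
python3 - <<'E'
from h import *
to(595,-4.6,75,-9.8)
s=get_image('side')
cv2.imwrite('pics/c5.png',cv2.resize(s[150:230,300:400],None,fx=6,fy=6,interpolation=cv2.INTER_CUBIC))
E
```

```text
t 7.85 pos [595.5  -3.8  83.9] F [-0.6  0.3 -1.5] w 39.2 jaw -9.6 tilt z [-0.001 -0.001 -1.   ]
shift m [-0.0008 -0.0004  0.0089] turn 0.003
```

View pics/c5.png

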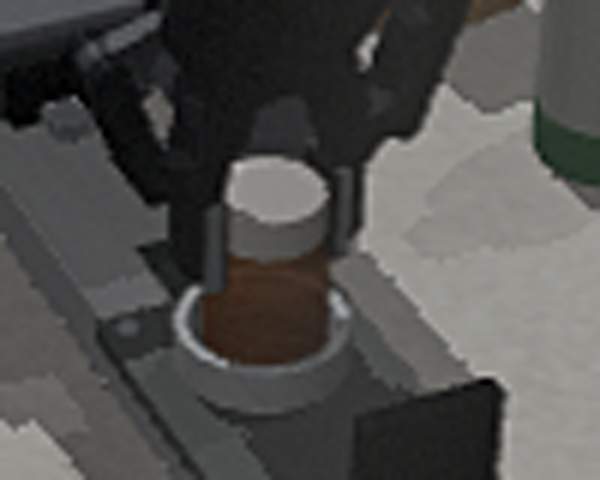

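The jar is entering the ring: its body spans x 202–330 inside the ring's 175–350, with clearance all round. I'll lower it slowly.

>>> {"fn": "move_arm", "kwargs": {"series": [[[0, 0, 0.001], 0], [[0, 0, 0.003], 0], [[0, 0, 0.005], 0], [[0, 0, 0.006], 0], [[0, 0, 0.006], 0]]}}

```text
clock: 8.52
eef_pos: [595.5, -3.9, 77.8]
tool_rot: [-3.141, 0.001, 1.403]
force: [0.1, -0.3, -1.2]
width: 39.3
```

>>> {"fn": "move_arm", "kwargs": {"series": [[[0, 0, 0.001], 0], [[0, 0, 0.0015], 0], [[0, 0, 0.002], 0]]}}

```text
clock: 8.9
eef_pos: [595.5, -3.9, 75.9]
tool_rot: [-3.141, 0.001, 1.403]
force: [-0.6, 0.7, -1.1]
width: 39.0
```

>>> {"fn": "move_arm", "kwargs": {"series": [[[0, 0, 0.001], 0], [[0, 0, 0.0015], 0]]}}

```text
clock: 9.15
eef_pos: [595.6, -3.9, 75.6]
tool_rot: [-3.141, 0.001, 1.403]
force: [-4.4, 0.6, 11.0]
width: 39.2
```

>>> {"fn": "move_arm", "kwargs": {"series": [[[0, 0, 0.0007], 0], [[0, 0, 0.001], 0]]}}

```text
clock: 9.4
eef_pos: [595.6, -3.9, 75.6]
tool_rot: [-3.142, 0.0, 1.403]
force: [-3.1, 0.4, 10.3]
width: 39.2
```

Seated, with about 10 N on the floor. Release, then lift.

>>> {"fn": "move_arm", "kwargs": {"series": [[[0, 0, 0], 0], [[0, 0, 0], 0], [[0, 0, 0], 0], [[0, 0, 0], 0]], "claw": 0.8}}

```text
clock: 9.9
eef_pos: [595.5, -3.9, 75.4]
tool_rot: [-3.141, 0.0, 1.403]
force: [-0.3, 0.5, 0.1]
width: 68.1
```

>>> {"fn": "move_arm", "kwargs": {"series": [[[0, 0, -0.01], 0], [[0, 0, -0.025], 0], [[0, 0, -0.05], 0], [[0, 0, -0.08], 0], [[0, 0, -0.11], 0]]}}

```text
clock: 10.52
eef_pos: [595.8, -4.0, 187.6]
tool_rot: [3.141, -0.0, 1.403]
force: [-0.2, 1.3, 0.2]
width: 68.6
```

```bash
python3 - <<'E'
from h import *
c=np.array([595,-4.6]);u=np.array([np.cos(np.radians(80.2)),np.sin(np.radians(80.2))])
p=c-220*u; to(*p,185,-9.8); print(p)
s=get_image('side')
cv2.imwrite('pics/c6.png',cv2.resize(s[130:270,300:440],None,fx=4,fy=4,interpolation=cv2.INTER_CUBIC))
E
```

```text
t 10.53 pos [595.8  -4.  187.6] F [-0.2  1.3  0.2] w 68.6 jaw -9.6 tilt z [ 0.001 -0.    -1.   ]
shift m [-0.2208 -0.0013  0.0026] turn 0.003
[ 557.55391018 -221.38973767]
```

View pics/c6.png

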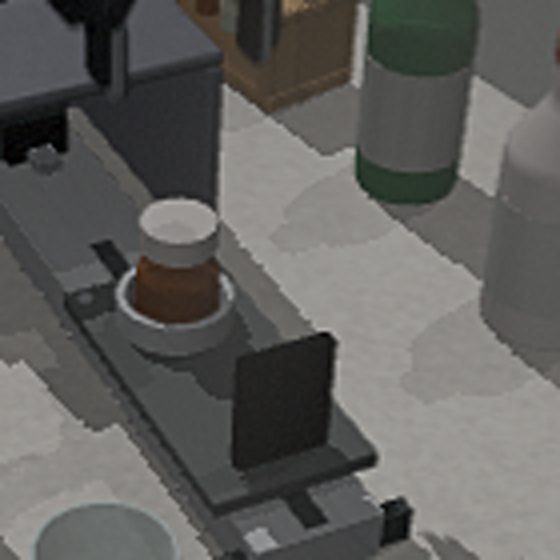

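The jar stands upright in the cup at (178,270), released, with the fingers clear. Next I'll go behind the push plate, shut the fingers and come down to TCP z≈80. That keeps the gripper's body above the hood.

>>> {"fn": "move_arm", "kwargs": {"series": [[[-0.04, 0, 0], 0], [[-0.08, -0.001, 0], 0], [[-0.12, -0.001, 0], 0], [[-0.16, -0.001, 0], 0], [[-0.16, -0.001, 0], 0]], "claw": 0}}

```text
clock: 11.2
eef_pos: [569.4, -167.0, 192.8]
tool_rot: [3.132, 0.002, 1.396]
force: [-0.3, 0.4, -1.0]
width: 0.2
```

>>> {"fn": "move_arm", "kwargs": {"series": [[[0, 0, 0.03], 0], [[0, 0, 0.06], 0], [[0, 0, 0.09], 0], [[0, 0, 0.105], 0], [[0, 0, 0.106], 0]]}}

```text
clock: 11.82
eef_pos: [570.3, -166.7, 86.5]
tool_rot: [3.133, 0.001, 1.396]
force: [1.3, 0.7, 1.0]
width: 0.2
```

```bash
cat >> h.py <<'E'
def along():
    s=read_state();u=np.array([np.cos(np.radians(80.2)),np.sin(np.radians(80.2))]);d=s['eef_pos'][:2]-[595,-4.6]
    print('rail',round(d@u,1),'cross',round(d@[u[1],-u[0]],1),'Frail',round(s['force'][:2]@u,1),s['force'].round(1),'t',round(s['clock'],2))
E
python3 - <<'E'
from h import *
along(); to(595,-4.6,80,-9.8)
s=get_image('side')
cv2.imwrite('pics/c7.png',cv2.resize(s[130:270,300:440],None,fx=4,fy=4,interpolation=cv2.INTER_CUBIC))
E
```

```text
rail -163.9 cross 3.2 Frail 0.9 [1.3 0.7 1. ] t 11.82
t 11.82 pos [ 570.3 -166.7   86.5] F [1.3 0.7 1. ] w 0.2 jaw -10.0 tilt z [ 0.008 -0.003 -1.   ]
shift m [ 0.1639 -0.0038  0.0063] turn -0.003
```

View pics/c7.png

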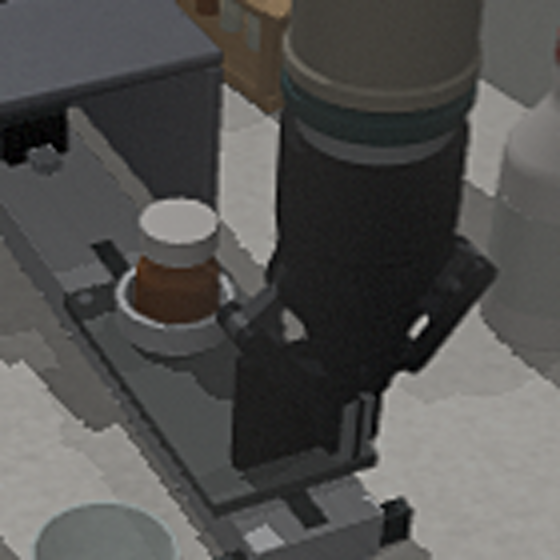

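The fingers are down behind the push plate, with the pads at about (358,425) and the plate at (285,400). I'll approach slowly.

>>> {"fn": "move_arm", "kwargs": {"series": [[[0.004, -0.001, 0.001], 0], [[0.008, -0.002, 0.002], 0], [[0.013, -0.003, 0.003], 0], [[0.018, -0.003, 0.003], 0], [[0.022, -0.003, 0.003], 0]]}}

```text
clock: 12.5
eef_pos: [571.8, -144.4, 84.2]
tool_rot: [3.132, 0.001, 1.397]
force: [0.2, 0.1, -0.8]
width: 0.2
```

>>> {"fn": "move_arm", "kwargs": {"series": [[[0.002, 0, 0], 0], [[0.004, 0, 0], 0], [[0.006, 0, 0], 0], [[0.008, 0, 0], 0]]}}

```text
clock: 13.0
eef_pos: [573.2, -136.5, 84.2]
tool_rot: [3.132, 0.001, 1.396]
force: [-0.2, 0.5, -0.1]
width: -0.1
```

```bash
python3 -c "
from h import *
along()"
```

```text
rail -133.7 cross 1.0 Frail 0.5 [-0.2  0.5 -0.1] t 13.0
```

Now slow pushing, about 1.2 mm per row.

>>> {"fn": "move_arm", "kwargs": {"series": [[[0.0012, 0, 0], 0], [[0.0024, 0, 0], 0], [[0.0036, 0, 0], 0], [[0.0048, 0, 0], 0], [[0.006, 0, 0], 0]]}}

```text
clock: 13.62
eef_pos: [574.1, -132.0, 84.2]
tool_rot: [3.131, 0.003, 1.396]
force: [-1.5, -3.6, 0.3]
width: -0.2
```

>>> {"fn": "move_arm", "kwargs": {"series": [[[0.0012, 0, 0], 0], [[0.0024, 0, 0], 0], [[0.0036, 0, 0], 0], [[0.0048, 0, 0], 0], [[0.006, 0, 0], 0]]}}

```text
clock: 14.25
eef_pos: [574.6, -128.5, 84.3]
tool_rot: [3.131, 0.006, 1.394]
force: [-1.9, -8.9, -0.4]
width: -0.0
```

```bash
python3 -c "
from h import *
along()"
```

```text
rail -125.6 cross 1.0 Frail -9.1 [-1.9 -8.9 -0.4] t 14.25
```

>>> {"fn": "move_arm", "kwargs": {"series": [[[0.0014, 0, 0], 0], [[0.0028, 0, 0], 0], [[0.0042, 0, 0], 0], [[0.0056, 0, 0], 0], [[0.007, 0, 0], 0]]}}

```text
clock: 14.88
eef_pos: [574.9, -127.1, 84.4]
tool_rot: [3.13, 0.013, 1.391]
force: [-2.3, -13.2, -2.1]
width: 0.1
```

>>> {"fn": "move_arm", "kwargs": {"series": [[[0.0014, 0, 0], 0], [[0.0028, 0, 0], 0], [[0.0042, 0, 0], 0], [[0.0056, 0, 0], 0], [[0.007, 0, 0], 0]]}}

```text
clock: 15.5
eef_pos: [575.2, -125.2, 84.5]
tool_rot: [3.129, 0.019, 1.388]
force: [-2.9, -13.2, -1.5]
width: 0.0
```

>>> {"fn": "move_arm", "kwargs": {"series": [[[0.0014, 0, 0], 0], [[0.0028, 0, 0], 0], [[0.0042, 0, 0], 0], [[0.0056, 0, 0], 0], [[0.007, 0, 0], 0]]}}

```text
clock: 16.12
eef_pos: [575.6, -123.2, 84.5]
tool_rot: [3.128, 0.025, 1.385]
force: [-3.5, -13.3, -1.5]
width: 0.2
```

```bash
python3 -c "
from h import *
along();to(595,-4.6,84,-9.8)"
```

```text
rail -120.2 cross 1.0 Frail -13.7 [ -3.5 -13.3  -1.5] t 16.12
t 16.12 pos [ 575.6 -123.2   84.5] F [ -3.5 -13.3  -1.5] w 0.2 jaw -10.6 tilt z [ 0.009 -0.027 -1.   ]
shift m [ 0.1201 -0.0028 -0.0025] turn -0.015
```

>>> {"fn": "move_arm", "kwargs": {"series": [[[0.002, 0, 0], 0], [[0.004, 0, 0], -0.005], [[0.006, 0, 0], -0.01], [[0.008, 0, 0], -0.01], [[0.01, 0, 0], -0.01]]}}

```text
clock: 16.75
eef_pos: [576.5, -118.5, 84.6]
tool_rot: [3.128, 0.031, 1.392]
force: [-2.1, -14.1, 0.2]
width: -0.3
```

>>> {"fn": "move_arm", "kwargs": {"series": [[[0.002, 0, 0], 0], [[0.004, 0, 0], 0], [[0.006, 0, 0], 0], [[0.008, 0, 0], 0], [[0.01, 0, 0], 0]]}}

```text
clock: 17.38
eef_pos: [577.4, -113.1, 84.6]
tool_rot: [3.127, 0.036, 1.389]
force: [-1.9, -9.0, 0.8]
width: 0.3
```

```bash
python3 -c "
from h import *
along();to(595,-4.6,84,-9.8)"
```

```text
rail -110.0 cross 1.1 Frail -9.2 [-1.9 -9.   0.8] t 17.38
t 17.38 pos [ 577.4 -113.1   84.6] F [-1.9 -9.   0.8] w 0.3 jaw -10.4 tilt z [ 0.008 -0.038 -0.999]
shift m [ 0.1099 -0.0023 -0.0034] turn -0.011
```

>>> {"fn": "move_arm", "kwargs": {"series": [[[0.0015, 0, 0], 0], [[0.003, 0, 0], 0], [[0.0045, 0, 0], -0.005], [[0.006, 0, 0], -0.01], [[0.0075, 0, 0], -0.01]]}}

```text
clock: 18.0
eef_pos: [578.8, -105.9, 84.6]
tool_rot: [3.127, 0.037, 1.399]
force: [-1.3, -5.1, 1.7]
width: 0.1
```

>>> {"fn": "move_arm", "kwargs": {"series": [[[0.0015, 0, 0], 0], [[0.003, 0, 0], 0], [[0.0045, 0, 0], 0], [[0.006, 0, 0], 0], [[0.0075, 0, 0], 0]]}}

```text
clock: 18.62
eef_pos: [580.1, -98.4, 84.5]
tool_rot: [3.127, 0.037, 1.399]
force: [-1.9, -4.8, 2.7]
width: -0.2
```

```bash
python3 -c "
from h import *
along();to(595,-4.6,84,-9.8)"
```

```text
rail -95.0 cross 1.3 Frail -5.0 [-1.9 -4.8  2.7] t 18.62
t 18.62 pos [580.1 -98.4  84.5] F [-1.9 -4.8  2.7] w -0.2 jaw -9.8 tilt z [ 0.008 -0.039 -0.999]
shift m [ 0.0949 -0.0013 -0.003 ] turn -0.0
```

It has broken free and runs at about 5 N. Next a moderate run of about 60 mm, still well short of the earliest stop.

>>> {"fn": "move_arm", "kwargs": {"series": [[[0.003, 0, 0], 0], [[0.007, 0, 0], 0], [[0.011, 0, 0], 0], [[0.015, 0, -0.001], 0], [[0.019, 0, -0.001], 0]]}}

```text
clock: 19.25
eef_pos: [583.4, -79.2, 84.6]
tool_rot: [3.127, 0.037, 1.399]
force: [-0.2, -3.7, 0.2]
width: -0.0
```

>>> {"fn": "move_arm", "kwargs": {"series": [[[0.004, 0, 0], 0], [[0.008, 0, 0], 0], [[0.012, 0, 0], 0], [[0.016, 0, -0.001], 0], [[0.02, 0, -0.001], 0]]}}

```text
clock: 19.88
eef_pos: [586.8, -59.2, 84.6]
tool_rot: [3.127, 0.037, 1.399]
force: [0.0, -4.2, 0.5]
width: -0.0
```

>>> {"fn": "move_arm", "kwargs": {"series": [[[0.004, 0, 0], 0], [[0.008, 0, 0], 0], [[0.012, 0, 0], 0], [[0.015, 0, -0.001], 0], [[0.018, 0, -0.001], 0]]}}

```text
clock: 20.5
eef_pos: [589.8, -41.2, 84.8]
tool_rot: [3.128, 0.037, 1.399]
force: [-0.1, -4.0, 0.3]
width: 0.0
```

```bash
python3 -c "
from h import *
along();to(595,-4.6,84,-9.8)"
```

```text
rail -37.0 cross 1.1 Frail -4.0 [-0.1 -4.   0.3] t 20.5
t 20.5 pos [589.8 -41.2  84.8] F [-0.1 -4.   0.3] w 0.0 jaw -9.8 tilt z [ 0.008 -0.039 -0.999]
shift m [ 0.037  -0.0011 -0.0006] turn -0.0
```

>>> {"fn": "move_arm", "kwargs": {"series": [[[0.002, 0, 0], 0], [[0.004, 0, 0], 0], [[0.006, 0, 0], 0], [[0.008, 0, 0], 0], [[0.01, 0, 0], 0]]}}

```text
clock: 21.12
eef_pos: [591.6, -31.2, 84.6]
tool_rot: [3.127, 0.037, 1.399]
force: [-0.7, -3.7, 2.2]
width: 0.1
```

>>> {"fn": "move_arm", "kwargs": {"series": [[[0.0015, 0, 0], 0], [[0.003, 0, 0], 0], [[0.0045, 0, 0], 0], [[0.006, 0, 0], 0], [[0.0075, 0, 0], 0]]}}

```text
clock: 21.75
eef_pos: [592.9, -23.8, 84.3]
tool_rot: [3.127, 0.037, 1.399]
force: [-0.1, -3.5, 3.8]
width: -0.2
```

>>> {"fn": "move_arm", "kwargs": {"series": [[[0.0015, 0, 0], 0], [[0.003, 0, 0], 0], [[0.0045, 0, 0], 0], [[0.006, 0, -0.0005], 0], [[0.0075, 0, -0.0005], 0]]}}

```text
clock: 22.38
eef_pos: [594.2, -16.3, 84.3]
tool_rot: [3.127, 0.037, 1.399]
force: [0.3, -3.3, -1.3]
width: 0.3
```

>>> {"fn": "move_arm", "kwargs": {"series": [[[0.0015, 0, 0], 0], [[0.003, 0, 0], 0], [[0.0045, 0, 0], 0], [[0.006, 0, 0], 0], [[0.0075, 0, 0], 0]]}}

```text
clock: 23.0
eef_pos: [595.5, -8.9, 84.1]
tool_rot: [3.127, 0.037, 1.399]
force: [0.5, -3.7, 3.2]
width: 0.2
```

>>> {"fn": "move_arm", "kwargs": {"series": [[[0.0015, 0, 0], 0], [[0.003, 0, 0], 0], [[0.0045, 0, 0], 0], [[0.006, 0, -0.0005], 0], [[0.0075, 0, -0.0005], 0]]}}

```text
clock: 23.62
eef_pos: [596.0, -6.2, 84.3]
tool_rot: [3.127, 0.042, 1.396]
force: [-2.5, -13.1, 1.0]
width: 0.3
```

>>> {"fn": "move_arm", "kwargs": {"series": [[[0.003, 0, 0], 0], [[0.0045, 0, 0], 0], [[0.006, 0, 0], 0], [[0.006, 0, 0], 0]]}}

```text
clock: 24.12
eef_pos: [596.0, -5.8, 84.3]
tool_rot: [3.127, 0.049, 1.393]
force: [-2.1, -12.9, 3.7]
width: 0.3
```

It holds at 13 N with only 0.4 mm of movement, so it is solidly on the stop. I'll back off gently and look.

>>> {"fn": "move_arm", "kwargs": {"series": [[[-0.001, 0, 0], 0], [[-0.003, 0, 0], 0], [[-0.006, 0, 0], 0], [[-0.012, 0, 0], 0], [[-0.025, 0, 0], 0]]}}

```text
clock: 24.75
eef_pos: [591.5, -29.7, 85.3]
tool_rot: [3.128, 0.048, 1.394]
force: [-0.0, -0.1, 0.5]
width: -0.2
```

>>> {"fn": "move_arm", "kwargs": {"series": [[[-0.015, 0, -0.01], 0], [[-0.03, 0, -0.03], 0], [[-0.045, 0, -0.05], 0], [[-0.06, 0, -0.08], 0], [[-0.07, 0, -0.1], 0]]}}

```text
clock: 25.38
eef_pos: [579.0, -95.9, 191.8]
tool_rot: [3.125, 0.048, 1.392]
force: [-0.4, -0.2, 0.3]
width: 0.0
```

```bash
python3 - <<'E'
from h import *
along()
s=get_image('side');t=get_image('top')
a=cv2.resize(s[90:290,230:430],None,fx=3,fy=3,interpolation=cv2.INTER_CUBIC)
b=cv2.resize(t[110:310,160:227],None,fx=3,fy=3)[:600]
cv2.imwrite('pics/c8.png',np.hstack([a,b])[:,:800])
E
```

```text
rail -92.7 cross -0.2 Frail -0.3 [-0.4 -0.2  0.3] t 25.38
```

View pics/c8.png

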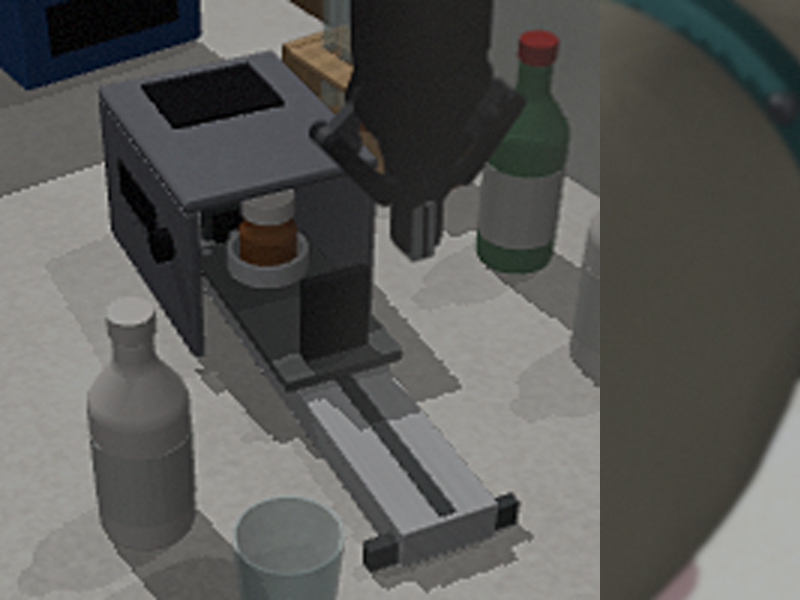

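The jar is upright in the cup at (268,235), under the hood's mouth, and the plate is at (335,310). The gripper is clear of everything and the other bottles are unmoved. I'll open the empty gripper, settle and check the carriage position.

>>> {"fn": "move_arm", "kwargs": {"series": [[[0, 0, -0.01], 0], [[0, 0, -0.02], 0], [[0, 0, -0.02], 0], [[0, 0, -0.02], 0], [[0, 0, -0.02], 0]], "claw": 1}}

```text
clock: 26.1
eef_pos: [579.5, -95.3, 211.9]
tool_rot: [3.122, 0.048, 1.391]
force: [-0.8, -0.5, -0.0]
width: 85.5
```

```bash
python3 - <<'E'
from h import *
P=atz('side',341.7,180,109);print(P, 'plate travel', np.linalg.norm(P[:2]-[573.6,-115.4]))
along(); print(finish_job())
E
```

```text
[598.80344204  11.10971714 109.        ] plate travel 128.99582171694752
rail -92.0 cross 0.2 Frail -0.6 [-0.8 -0.5 -0. ] t 26.1
the job is handed in; nothing more can be done
None
```

The job is handed in at 26.1 s: the amber jar is upright and released in the carriage's cup, and the carriage is on the end stop inside the hood.

- **Jar:** I picked it up by its white cap and lowered it until the cup's floor pushed back with about 10 N, then let go. The last picture shows it upright in the cup.
- **Carriage:** I pushed it with the shut fingers. It dragged at up to about 14 N, broke free, then ran at about 4 N.
- **Stop:** Near 130 mm of travel the readings rose to 13 N. On a further push it held there, moving only 0.4 mm. The last side picture put the push plate 129 mm along, which agrees.
- **End state:** The gripper is open and clear, with under 1 N on it. The last picture shows the nearby bottles and the beaker undisturbed.

**Not checked:**
- The home switch and carriage joint values could not be read, so "fully home" rests on the force and travel.
- The force was seen only at the end of each move, so short peaks at breakaway or on the stop could have gone unseen.
- The last top view was blocked by the arm, so only the side camera confirms the end state.
- The tool tilted about 2.8° while pushing, which did not affect the result.

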